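# Shut a flange into the checking fixture

### The job

A turned flange has been set in the mouth of the bench checking fixture. Using only pushes of the fingertips, slide the flange along its channel until it is home against both stop pins, then swing the raised leaf down over the hub until it lies fully shut, and last push the swing latch over the end of the leaf as far as it goes. Never lift the flange off the fixture, and leave the plug gauge, the bronze bush and the gear beside the fixture where they are.

Things in the scene. Friction and masses are not known exactly. Their poses are not given: they have to be found in the camera images.
- fixture: checking fixture, screwed down: grey base plate 180 x 200 x 16 mm, x -120 to +60, y -100 to +100 mm. Origin: on the bench, right under the axis that the flange has when home. x runs along the channel towards the stops, y towards the hinge side, z up. Hinge lugs at y +62 to +88, up to z 42 mm; a block at y -46 to -59 mm carries the leaf's free end.
- seat (a point): where the centre of the flange's underside lies when home: on the channel floor, z 16 mm above the bench; axes as the fixture's. Two steel guide rails 8 mm high (inner faces y +-35, outer +-45 mm) run from x -98 to +30 mm and flare outwards at the mouth, to x -116 mm. Two stop pins of 10 mm diameter, 9 mm high, stand at x +34, y +-18 mm.
- flange: loose steel flange, 0.31 kg: round rim 67 mm diameter and 10 mm thick, with a hub of 35 mm diameter standing up from it, 31 mm high in all. Origin: centre of its underside, z up. It stands in the channel 30 to 55 mm short of home, on the open (-x) side, with 1.5 mm play to each rail. Home, it touches both stop pins.
- leaf (a joint): angle of the leaf (rad): 0 = shut, lying level; starts raised and leaning a little outwards, 1.65 to 1.85; stop at 1.9. Steel plate 80 mm wide (fixture x -40 to +40), 10 mm thick, centred on the plane through the hinge axis; free edge 132 mm from that axis. Stiff hinge, stays where it is left: a push of 1 to 6 N at 115 mm from the axis moves it. Shut, its top is at z 38 mm.
- leaf_hinge (a point): on the hinge axis of the leaf, which runs along fixture x at fixture y +72, z 33 mm; axes as the fixture's. A round window of 45 mm diameter in the leaf, centred 72 mm from this axis, passes over the hub when the flange is home (the hub then stands 9 mm above the leaf); if the flange is not home, the leaf fouls the hub.
- leaf_edge (a point): middle of the leaf's free edge, half way through the thickness. Axes are the leaf's: -y points from the hinge axis to the free edge, z is the normal of the face that is on top when shut (the outer face when raised). On that face stand a pin (6 mm diameter, 9 mm high) 12 mm from the edge at fixture x +11.5 mm, and two bushes 3 mm high beside the window.
- latch (a joint): angle of the swing latch about its upright post (rad): 0 = fully over at its stop, pointing along fixture +y over the leaf's end; grows anticlockwise seen from above; starts 1.50 to 1.85, pointing along fixture -x beside the leaf. Stiff pivot, stays where it is left (1 to 2 N at the knob moves it). Swung over while the leaf is raised, it keeps the leaf from shutting.
- latch_pivot (a point): on the axis of the latch's post, fixture x 0, y -76 mm, at the underside of the latch bar, z 39.5 mm; axes as the fixture's. The bar is 16 mm wide, 8 mm thick and reaches 40 mm from this axis, 1.5 mm above the shut leaf; round the axis it is 22 mm wide, and the screw head there ends at z 53.5 mm.
- latch_knob (a point): middle of the round black knob on the latch bar, 31 mm from the post's axis; the knob is 15 mm in diameter, from z 47.5 to 65.5 mm, the point at z 56.5 mm.
- plug_gauge: steel plug gauge lying on the bench beside the latch side of the fixture, 98 mm long (its y axis) and 18 mm thick; origin under its middle. Leave it alone.
- bronze_bush: bronze bush standing on the bench beside the latch side of the fixture, 32 mm diameter, 34 mm high; origin under its middle. Leave it alone.
- gear: small steel gear lying on the bench beside the hinge side of the fixture, 55 mm diameter, 24 mm high; origin under its middle. Leave it alone.
There are look-alikes about, which are no part of the job. Of the things like the flange, leave any that is turquoise; of the rest the larger one is meant.

How it is judged:
By the outcome, as a careful person would: the job done as asked, in the order asked, and still so for the second after the job is handed in, with the robot touching nothing.
It also fails if it takes over 56 s, if anything falls off the work surface, if the arm or the gripper's body presses on something with over 40 N, if the wrist force passes 120 N, or if a joint passes its speed limit or range.

### The arm

A 6-joint arm with a two-finger parallel gripper is mounted at the origin on a cart in front of the work surface, level with it; the furniture and walls round the work are solid. World frame = base frame: x ahead of the robot, y to its left, z up, the work surface at z = 0. Lengths are in mm, angles in rad, forces in N, time in s.
With the tool pointing down it reaches from about 350 to 775 mm from the base axis. Payload 5.5 kg.
Tool frame: the origin (TCP) lies at the very end of the fingers, on their centre line; the grasp point (between the pads) lies 19 mm behind it (arm.tcp_to_grasp is the distance from the TCP to the grasp point, in mm); z points along the fingers, y is the line along which they close (so a half turn about z gives the same grasp; the last joint's range is limited). The gripper opens to 85 mm and grips with 20 to 120 N. Pads are 22 mm wide; open, the fingers measure 114 mm over their backs; the gripper's body (76 mm by 85 mm) begins 54 mm behind the grasp point. The pads swing forward as they close: fully open they stand 13 mm farther back than shut.
Start: joints at [1.068, 0.313, 0.046, 1.304, 0, 1.431], TCP at [204.091, 537.605, 231.323] pointing down, gripper open.
Joint ranges: [-2.76, 2.76], [-0.86, 1.69], [-1.03, 1.26], [-2.2, 2.34], [-1.47, 1.5], [-3.14, 3.14]. Speed limits (rad/s): [2.57, 2.57, 3.14, 3.14, 3.14, 3.14].

### API

Orientations are given as a unit quaternion [w, x, y, z].
In Python, from cell import arm gives the robot as it stands. The module is installed in compiled form; this text tells all that it offers.
- The arm moves only by the tool drive_tool, never from a script. Its argument "commands" is text: rows parted by semicolons, each of 5 numbers parted by spaces: the opening, from 0 (shut) to 1 (fully open), then the shift along the world's x, y, z in normalised numbers (1 is 800 mm), then the turn about the world's z in normalised numbers (1 is 60 degrees). A call has 1 to 20 rows; each row is the pose to reach, as a shift and turn from the pose commanded when the call began; what a row does not reach only later rows make up. A row lasts 1/8 s, in which the tool goes at most 62.5 mm and 10.7 degrees, less where a joint would pass 70% of its speed; a pose out of reach is approached as far as the arm can. A shift or turn number past 1, either way, is cut back to 1. A call with a gripper value outside its range is refused whole. The fingers move at their own pace and stop on an object; "force" is the grip in N (left out, the last holds). Time passes only in rows, so rows that repeat a pose let the fingers close. It gives the time, the measured TCP pose, the force, the opening and the grip force at its end, in the units of the state.
- arm.get_obs(): the state, without advancing time (a new reading comes with each control period).
- arm.get_image(name): name is "scene" or "side" or "wrist"; returns (picture, depth): 384x512x3 uint8, red, green, blue; 384x512 float32, mm along the optical axis (not along the pixel's ray), 0 where there is no reading.
- arm.camera_info(name): a dict with "fov_y" (degrees; the focal length in pixels is half the picture's height over the tangent of half this angle, whatever the lens; pixels are square), "cx", "cy" (the principal point, pixels), "distortion" ([k1, k2, p1, p2, k3] as OpenCV has them; the pictures are not rectified), "rvec" (rotation vector, rad) and "tvec" (3), from world to camera coordinates, as OpenCV has them. Camera axes: x right, y down, z forward; pixel columns grow to the right and rows downward; lengths in mm; the calibration is good to about 2 mm. A picture is of the moment at which its call begins: read the wrist's pose just before it. camera_info takes no time and is no camera call; for the wrist camera it gives the pose at the moment of the call.
- arm.job_done(): hands the job in; it is judged then, once.
The state is a dict: "clock": time; "joints": joint angles; "qvel": joint speeds; "effort": joint torques, N m; "eef_pos": TCP position; "orientation": TCP orientation; "wrist_force": force on the tool from outside, world axes, zero at the start; "ft_torque": the same for the moment, N m; "gripper_width": opening from 0.0 (shut) to 1.0 (fully open); "grasp_force": force on a finger pad.
Only numpy, scipy, OpenCV 4.12 (cv2) and the standard library are available. Lean on these libraries where they do the work, as an engineer would, in place of code of your own. Each camera call takes 0.05 s, during which the arm holds its last target. There are 200 camera calls.

## Working session

There is one attempt and no reset: what is moved stays moved. The work goes in short steps, Python scripts to look and compute and a tool call to move; the robot and the scene stay as the last step left them, time stands still between calls to the robot, and variables do not carry over. Pictures are saved under pics/ and viewed, at most 10 in all, crops included, and the job is handed in when it is done.

Besides the shell and the picture viewer there is one more tool, called by a JSON object that holds its "method" and its "body", one argument or row to a line. drive_tool: Moves the arm, as the interface text tells. Its arguments: {"type":"object","properties":{"commands":{"type":"string"},"force":{"type":"number"}},"required":["commands"]}

```bash
mkdir -p pics
cat > h.py <<'E'
import numpy as np,cv2
from cell import arm
def cam(n):
    i=arm.camera_info(n);f=192/np.tan(np.radians(i["fov_y"])/2)
    K=np.array([[f,0,i["cx"]],[0,f,i["cy"]],[0,0,1.]])
    return K,np.array(i["distortion"],float),cv2.Rodrigues(np.array(i["rvec"],float))[0],np.array(i["tvec"],float).ravel()
def grab(n,tag):
    c=cam(n);p,d=arm.get_image(n);cv2.imwrite(f"pics/{tag}.png",p[:,:,::-1]);np.savez(f"{tag}.npz",p=p,d=d,K=c[0],D=c[1],R=c[2],t=c[3])
def load(tag):
    z=np.load(f"{tag}.npz");return z
def p3(z,uv,depth=None):
    uv=np.atleast_2d(np.array(uv,float));n=cv2.undistortPoints(uv.reshape(-1,1,2),z["K"],z["D"]).reshape(-1,2)
    d=z["d"][uv[:,1].astype(int),uv[:,0].astype(int)] if depth is None else depth
    return (np.c_[n,np.ones(len(n))]*np.reshape(d,(-1,1))-z["t"])@z["R"]
def onz(z,uv,h):
    uv=np.atleast_2d(np.array(uv,float));n=cv2.undistortPoints(uv.reshape(-1,1,2),z["K"],z["D"]).reshape(-1,2)
    r=np.c_[n,np.ones(len(n))]@z["R"];c=-z["t"]@z["R"]
    return c+r*((h-c[2])/r[:,2])[:,None]
def proj(z,P): return cv2.projectPoints(np.array(P,float).reshape(-1,3),cv2.Rodrigues(z["R"])[0],z["t"],z["K"],z["D"])[0].reshape(-1,2)
E
python3 - <<'E'
from h import *
grab("scene","s0");grab("side","d0")
for t in("s0","d0"):
    z=load(t);print(t,-z["t"]@z["R"],z["R"][2])
print(arm.get_obs())
a=cv2.imread("pics/s0.png");cv2.imwrite("pics/s0b.png",cv2.resize(a,(800,600)))
a=cv2.imread("pics/d0.png");cv2.imwrite("pics/d0b.png",cv2.resize(a,(800,600)))
E
```

```text
s0 [ -86.32151399 -301.35609265  505.57772144] [ 0.71781643  0.47651072 -0.50761906]
d0 [ 144.33801389 -499.73375442  547.05889508] [ 0.44566618  0.69815938 -0.56031699]
{'clock': 0.1, 'joints': array([ 1.06838869e+00,  3.13919371e-01,  4.51082305e-02,  1.30359876e+00,
       -2.55649139e-05,  1.43120034e+00]), 'qvel': array([-0.00031518,  0.00030949,  0.00332242,  0.00072538,  0.00011202,
        0.0010376 ]), 'effort': array([ 1.50962223e-03, -4.81725740e+01,  2.99243367e+01,  1.27167546e-02,
       -1.79645208e-04, -1.35116503e-05]), 'eef_pos': array([203.86624345, 537.16728214, 230.50780946]), 'orientation': array([-2.42425418e-04,  1.80412442e-01,  9.83590718e-01, -7.69608163e-04]), 'wrist_force': array([-0.08311263, -0.15663631, -0.02290062]), 'ft_torque': array([ 0.02517936, -0.00964111, -0.06410431]), 'grasp_force': 0.0, 'gripper_width': 1.0029364093594664}
```

View pics/s0b.png

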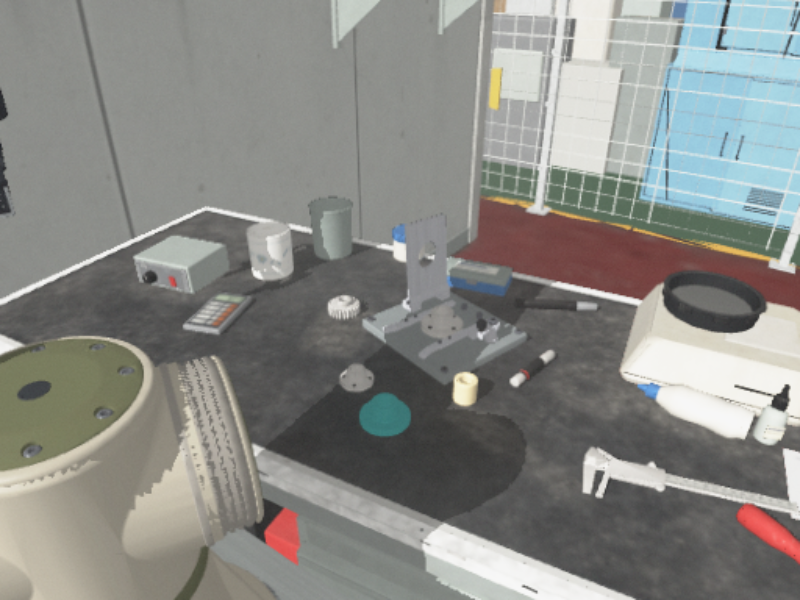

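View pics/d0b.png

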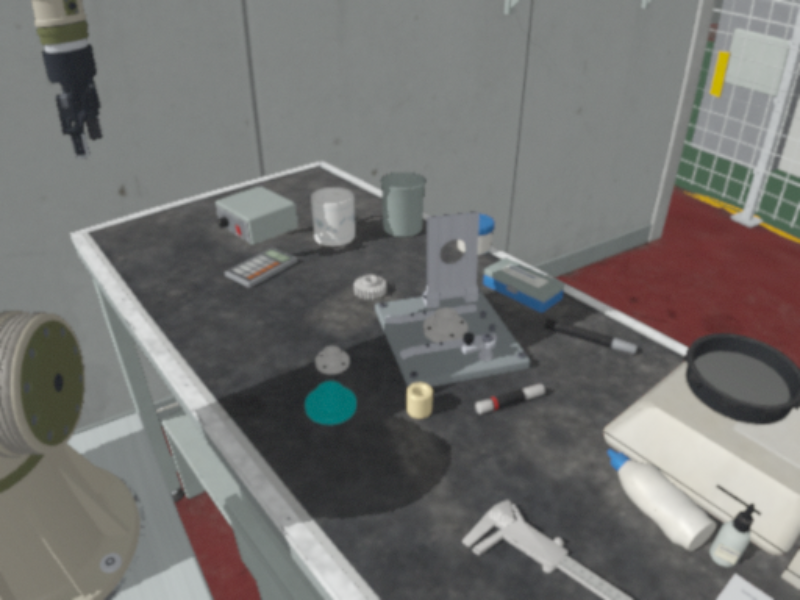

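The flange candidates, in 800-px scene coordinates, are the grey one in the fixture channel (441,320), the small grey one on the bench (356,378) and the turquoise one (385,414). I take the one in the channel: it isn't turquoise, and it's larger than the small grey one. I'll confirm this in an enlarged crop.

Run:
```python
import cv2
a=cv2.imread("pics/s0.png")[130:250,210:345];cv2.imwrite("pics/s0c.png",cv2.resize(a,None,fx=5,fy=5,interpolation=cv2.INTER_CUBIC)[:600])
a=cv2.imread("pics/d0.png")[130:250,190:350];cv2.imwrite("pics/d0c.png",cv2.resize(a,None,fx=5,fy=5,interpolation=cv2.INTER_CUBIC))
```

```text
(no output)
```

View pics/s0c.png

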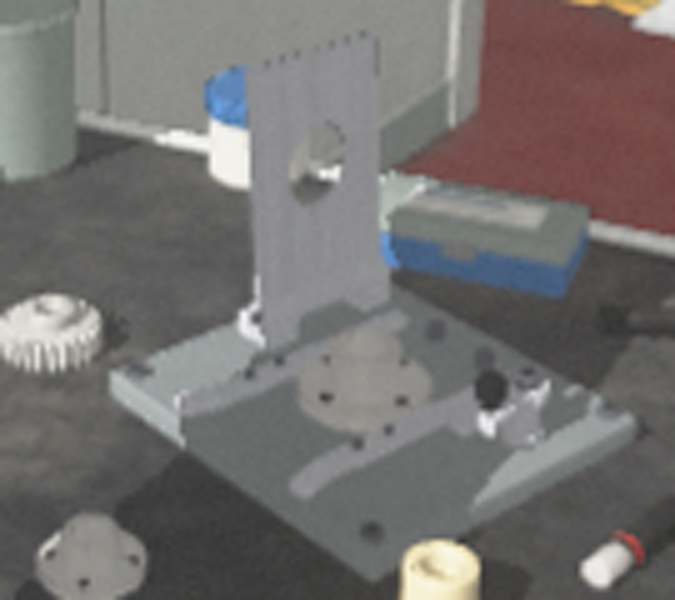

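View pics/d0c.png

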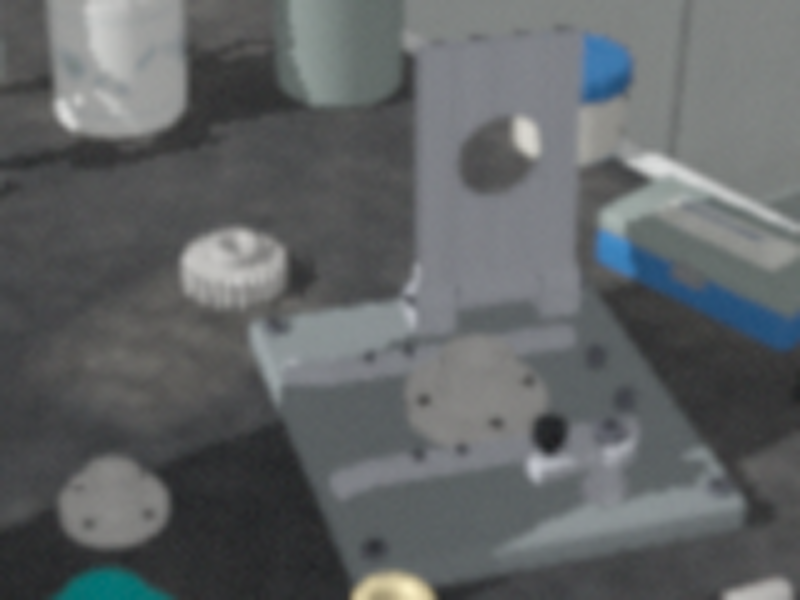

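The crops show one larger grey flange between the rails, at scene crop (365,375) and side crop (478,390). The small grey one and the turquoise one lie loose on the bench, so the flange in the channel is the right one. Next I fit the fixture pose from marked points.

```bash
cat > fit.py <<'E'
from h import *
from scipy.optimize import least_squares
S,Dd=load("s0"),load("d0")
def W(q,P):
    c,s=np.cos(q[2]),np.sin(q[2]);P=np.atleast_2d(P)
    return np.c_[q[0]+c*P[:,0]-s*P[:,1],q[1]+s*P[:,0]+c*P[:,1],P[:,2]]
def model(q):
    th,ph=q[3],q[4];d=np.array([0,-np.cos(th),np.sin(th)]);n=np.array([0,np.sin(th),np.cos(th)])
    h=np.array([0,72,33.]);e=lambda x,r,o:h+[x,0,0]+r*d+o*n
    return W(q,[(-120,100,16),(60,-100,16),e(-40,132,-5),e(40,132,-5),e(0,72,0),(0,-76,53.5),(-31*np.sin(ph),-76+31*np.cos(ph),56.5),(-120,-100,10)])
sc=np.array([(110,376),(637,421),(247,70),(378,40),(317,162),(527,377),(491,390),(375,572)])/5+[210,130]
sd=np.array([(250,323),(743,503),(416,42),(580,32),(500,153),(612,430),(549,435),(352,585)])/5+[190,130]
def res(q):
    m=model(q);a=proj(S,m)-sc;b=proj(Dd,m)-sd;a[7]*=.3;b[7]*=.3
    return np.r_[a.ravel(),b.ravel()]
if __name__=="__main__":
    x0=onz(S,sc[:2],16);print(x0,onz(Dd,sd[:2],16),p3(S,sc[:2]),sep="\n")
    mid=x0.mean(0);best=None
    for y in np.arange(-3,3.2,.5):
        r=least_squares(res,[mid[0],mid[1],y,1.7,1.6],loss="soft_l1")
        if best is None or r.cost<best.cost:best=r
    q=best.x;print(q,best.cost);print(res(q).reshape(2,-1,2).round(1));np.save("q.npy",q)
    for z in(S,Dd):
        v,u=np.mgrid[0:384,0:512];uv=np.c_[u.ravel(),v.ravel()];P=p3(z,uv);ok=z["d"].ravel()>0
        c,s=np.cos(q[2]),np.sin(q[2]);dx=P[:,:2]-q[:2];F=np.c_[c*dx[:,0]+s*dx[:,1],-s*dx[:,0]+c*dx[:,1],P[:,2]]
        b=ok&(abs(F[:,0]+40)<60)&(abs(F[:,1])<30)
        T=F[b&(F[:,2]>42)&(F[:,2]<52)];print("hub top",len(T),T.mean(0),T.min(0),T.max(0),np.median(T[:,2]))
        T=F[b&(F[:,2]>23)&(F[:,2]<30)];print("rim",len(T),T.min(0),T.max(0))
        T=F[ok&(abs(F[:,0])<30)&(abs(F[:,1]-72)<40)&(F[:,2]>60)&(F[:,2]<170)]
        print("leaf plane y=a+bz",np.polyfit(T[:,2],T[:,1],1))
        T=F[b&(F[:,2]<21)];print("floor z",np.median(T[:,2]))
E
python3 fit.py
```

```text
[[534.58939541 188.22054905  16.        ]
 [647.06073357 -51.74688614  16.        ]]
[[535.81187928 185.39735963  16.        ]
 [647.52070769 -53.11912988  16.        ]]
[[537.85791304 190.79771408  13.42282928]
 [646.39724787 -51.97270582  16.44291748]]
[ 6.21867228e+02  5.88417335e+01 -3.06162194e-01  1.70131292e+00
 -1.30266447e+02] 6.277169304203057
[[[ 0.  -0.8]
  [ 1.4  0. ]
  [ 1.4  0.8]
  [-0.7 -0.6]
  [-0.2  0.8]
  [ 0.8 -0.2]
  [-0.   1.1]
  [-0.1 -0. ]]

 [[-0.4 -1.1]
  [ 0.9  0.1]
  [ 0.4  0.4]
  [-0.  -1.2]
  [-0.9 -0.4]
  [-0.7 -0.9]
  [-0.8  0.1]
  [ 0.2 -0. ]]]
hub top 98 [-36.9162836    0.10210775  47.28111738] [-53.69698439 -15.95102872  42.03626337] [-18.12627548  18.17856403  51.30220636] 47.977188234245006
rim 193 [-70.42448636 -29.99505902  23.00971123] [-3.29323859 28.5234593  29.9440118 ]
leaf plane y=a+bz [ 0.09445219 67.22938885]
floor z 18.45335599313448
hub top 77 [-34.55372904   0.24017272  44.51092322] [-50.56974287 -16.7947234   42.05292034] [-18.03347219  17.62543906  46.55944968] 44.741670872261466
rim 206 [-67.23272402 -29.26127377  23.02045001] [-1.3945517  28.62662602 29.43312887]
leaf plane y=a+bz [ 0.0950883 67.3620077]
floor z 13.959409215371887
```

```bash
cat > g.py <<'E'
import sys;from fit import *
q=np.load("q.npy")
def to(cmd,*T):  # shifts from commanded world pose to fixture-frame targets
    print(np.round(W(q,np.array(T,float).reshape(-1,3))-cmd,1).tolist())
def loc():
    o=arm.get_obs();p=o["eef_pos"];c,s=np.cos(q[2]),np.sin(q[2]);d=p[:2]-q[:2];f=o["wrist_force"]
    w,x,y,z=o["orientation"];print(o["clock"],"fixture xyz",np.round([c*d[0]+s*d[1],-s*d[0]+c*d[1],p[2]],1),"F fix",np.round([c*f[0]+s*f[1],-s*f[0]+c*f[1],f[2]],1),"yaw y-axis",np.degrees(np.arctan2(1-2*(x*x+z*z),2*(x*y-w*z))).round(2),"want",np.degrees(q[2]).round(2)+90)
E
python3 -c "
from g import *
loc();to([204.091,537.605,231.323],(-97,0,60),(-97,0,20))"
```

```text
0.1 fixture xyz [-542.7  330.1  230.5] F fix [-0.  -0.2 -0. ] yaw y-axis 69.21 want 72.46000000000001
[[325.3, -449.5, -171.3], [325.3, -449.5, -211.3]]
```

The manual's scale: shifts go in shares of 800 mm and turns go in shares of 60 degrees. Converting my numbers, -449.5 mm / 800 = -0.5619, 325 mm / 800 = 0.4063, 3.2 degrees / 60 = 0.0533.

{"method": "drive_tool", "body": {
  "commands": "0 0.4063 -0.5619 0 0.0533;0 0.4063 -0.5619 0 0.0533;0 0.4063 -0.5619 0 0.0533;0 0.4063 -0.5619 0 0.0533;0 0.4063 -0.5619 0 0.0533;0 0.4063 -0.5619 0 0.0533;0 0.4063 -0.5619 0 0.0533;0 0.4063 -0.5619 0 0.0533;0 0.4063 -0.5619 0 0.0533;0 0.4063 -0.5619 0 0.0533;0 0.4063 -0.5619 0 0.0533;0 0.4063 -0.5619 0 0.0533;0 0.4063 -0.5619 -0.075 0.0533;0 0.4063 -0.5619 -0.15 0.0533;0 0.4063 -0.5619 -0.2138 0.0533;0 0.4063 -0.5619 -0.2138 0.0533;0 0.4063 -0.5619 -0.2138 0.0533;0 0.4063 -0.5619 -0.2138 0.0533"
}}

```text
clock: 2.35
eef_pos: [531.3, 88.5, 63.1]
orientation: [0.002, 0.153, 0.988, 0.0]
wrist_force: [0.2, -0.8, 0.6]
gripper_width: 0.001
grasp_force: 0.0
```

Run:
```python
from g import *
loc();grab("side","d1")
to([529.091,88.105,60.323],(-97,0,20),(-44.5,0,20))
a=cv2.imread("pics/d1.png")[100:250,190:390];cv2.imwrite("pics/d1c.png",cv2.resize(a,None,fx=4,fy=4,interpolation=cv2.INTER_CUBIC))
z=load("d1");c,s=np.cos(q[2]),np.sin(q[2])
v,u=np.mgrid[0:384,0:512];P=p3(z,np.c_[u.ravel(),v.ravel()]);d=P[:,:2]-q[:2];F=np.c_[c*d[:,0]+s*d[:,1],-s*d[:,0]+c*d[:,1],P[:,2]]
for a,b in((60,70),(70,85),(85,110)):
    T=F[(abs(F[:,0]+97)<60)&(abs(F[:,1])<70)&(F[:,2]>a)&(F[:,2]<b)];print(a,len(T),np.percentile(T,[3,97],axis=0).round(1))
```

```text
2.35 fixture xyz [-95.3   1.   63.1] F fix [ 0.5 -0.7  0.6] yaw y-axis 72.45 want 72.46000000000001
[[0.3, -0.0, -40.3], [50.3, -15.9, -40.3]]
60 20 [[-104.5  -12.9   61.8]
 [ -82.7   -0.7   69.5]]
70 63 [[-104.4  -14.3   70.6]
 [ -83.1    0.2   84.8]]
85 70 [[-106.7  -31.1   86.3]
 [ -86.6   10.3  109.8]]
```

View pics/d1c.png

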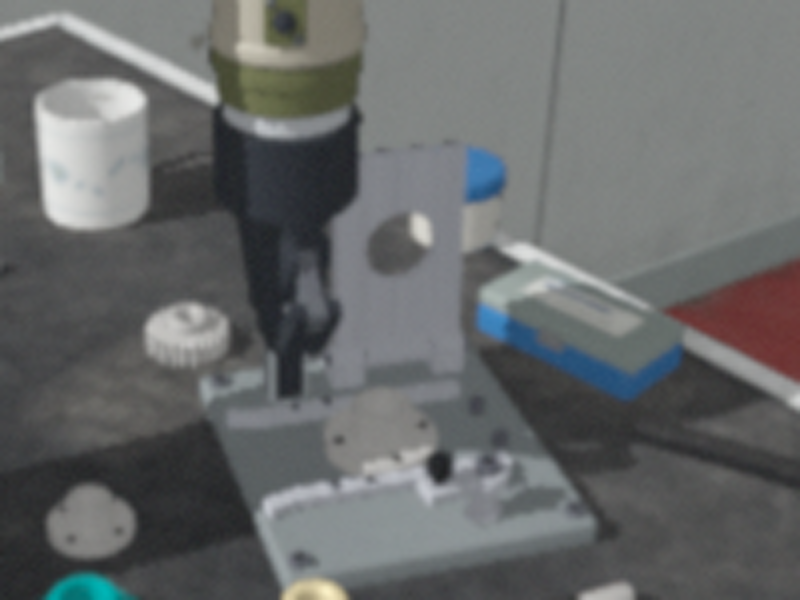

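The shut fingers are over the mouth (crop (288,385)), and the section is about 22 x 28 mm. Next I go down and push along +x.

To row units: 47 mm / 800 = 0.0588, -11.5 mm / 800 = -0.0144.

{"method": "drive_tool", "body": {
  "commands": "0 0 0 -0.025 0;0 0 0 -0.05 0;0 0 0 -0.05 0;0 0 0 -0.05 0;0 0.0075 -0.0025 -0.05 0;0 0.015 -0.005 -0.05 0;0 0.02 -0.0063 -0.05 0;0 0.025 -0.0075 -0.05 0;0 0.03 -0.0094 -0.05 0;0 0.035 -0.0113 -0.05 0;0 0.04 -0.0125 -0.05 0;0 0.045 -0.0144 -0.05 0;0 0.05 -0.0156 -0.05 0;0 0.055 -0.0175 -0.05 0;0 0.0588 -0.0188 -0.05 0;0 0.0588 -0.0188 -0.05 0;0 0.0588 -0.0188 -0.05 0"
}}

```text
clock: 4.53
eef_pos: [576.7, 73.0, 20.5]
orientation: [0.001, 0.153, 0.988, 0.0]
wrist_force: [0.6, -0.2, 0.6]
gripper_width: -0.002
grasp_force: 0.0
```

```bash
python3 -c "
from g import *
loc();to([576.091,73.105,20.323],(-44.5,0,20))"
```

```text
4.525 fixture xyz [-47.3  -0.2  20.5] F fix [ 0.7 -0.   0.6] yaw y-axis 72.4 want 72.46000000000001
[[3.3, -0.9, -0.3]]
```

To row units: 3 mm / 800 = 0.0038, 2 mm / 800 = 0.0025.

{"method": "drive_tool", "body": {
  "commands": "0 0.0013 -0.0004 0 0;0 0.0025 -0.0008 0 0;0 0.0038 -0.0011 0 0;0 0.0038 -0.0011 0 0"
}}

```text
clock: 5.03
eef_pos: [578.1, 72.6, 20.2]
orientation: [-0.001, 0.153, 0.988, 0.0]
wrist_force: [-4.3, 1.2, 4.8]
gripper_width: 0.002
grasp_force: 2.6
```

{"method": "drive_tool", "body": {
  "commands": "0 0.0013 -0.0004 0 0;0 0.0013 -0.0004 0 0"
}}

```text
clock: 5.28
eef_pos: [578.1, 72.5, 20.2]
orientation: [-0.002, 0.153, 0.988, 0.0]
wrist_force: [-7.4, 2.1, 6.6]
gripper_width: -0.0
grasp_force: 3.7
```

To row units: 1 mm / 800 = 0.0013, -0.3 mm / 800 = -0.0004.

{"method": "drive_tool", "body": {
  "commands": "0 0.0013 -0.0004 0 0;0 0.0013 -0.0004 0 0"
}}

```text
clock: 5.52
eef_pos: [578.2, 72.5, 20.1]
orientation: [-0.003, 0.152, 0.988, 0.0]
wrist_force: [-9.6, 3.6, 8.1]
gripper_width: 0.004
grasp_force: 4.8
```

```bash
python3 -c "
from g import *
loc()"
```

```text
5.525 fixture xyz [-45.8  -0.1  20.1] F fix [-10.2   0.6   8.1] yaw y-axis 72.46 want 72.46000000000001
```

```bash
python3 -c "
from g import *
to([581.091,71.605,20.323],(-62,0,20),(-62,0,215),(-27,130,215),(-27,130,143))"
```

```text
[[-18.3, 5.9, -0.3], [-18.3, 5.9, 194.7], [54.2, 119.3, 194.7], [54.2, 119.3, 122.7]]
```

To row units: 195 mm / 800 = 0.2438, 130 mm / 800 = 0.1625.

{"method": "drive_tool", "body": {
  "commands": "0 -0.0113 0.0038 0 0;0 -0.0225 0.0075 0 0;0 -0.0225 0.0075 0.0375 0;0 -0.0225 0.0075 0.1 0;0 -0.0225 0.0075 0.1625 0;0 -0.0225 0.0075 0.225 0;0 -0.0225 0.0075 0.2438 0;0 -0.0225 0.0075 0.2438 0;0 0 0.0425 0.2438 0;0 0.025 0.0825 0.2438 0;0 0.05 0.1213 0.2438 0;0 0.0675 0.1488 0.2438 0;0 0.0675 0.1488 0.2438 0;0 0.0675 0.1488 0.2438 0;0 0.0675 0.1488 0.1875 0;0 0.0675 0.1488 0.1538 0;0 0.0675 0.1488 0.1538 0;0 0.0675 0.1488 0.1538 0"
}}

```text
clock: 7.78
eef_pos: [635.4, 190.0, 144.6]
orientation: [0.001, 0.153, 0.988, 0.0]
wrist_force: [-0.1, -0.2, 0.1]
gripper_width: -0.005
grasp_force: 0.0
```

Run:
```python
from g import *
loc();grab("side","d2")
a=cv2.imread("pics/d2.png")[80:230,210:410];cv2.imwrite("pics/d2c.png",cv2.resize(a,None,fx=4,fy=4,interpolation=cv2.INTER_CUBIC))
cmd=np.array([635.091,190.605,143.323])
r,half=113,14
for th in [1.68,1.6,1.5,1.4,1.3,1.2,1.1,1.0,.9,.8,.7,.6,.5,.4,.3,.2,.1,.05,0]:
    y=72-r*np.cos(th)+5*np.sin(th)+half; z=33+r*np.sin(th)+5*np.cos(th)
    print(th,round(y,1),round(z,1),(W(q,[(-27,y,z)])-cmd).round(1).tolist())
```

```text
7.775 fixture xyz [-26.6 129.1 144.6] F fix [-0.1 -0.2  0.1] yaw y-axis 72.37 want 72.46000000000001
1.68 103.3 144.8 [[-7.8, -25.1, 1.5]]
1.6 94.3 145.8 [[-10.5, -33.7, 2.5]]
1.5 83.0 146.1 [[-14.0, -44.5, 2.7]]
1.4 71.7 145.2 [[-17.4, -55.2, 1.9]]
1.3 60.6 143.2 [[-20.7, -65.9, -0.1]]
1.2 49.7 140.1 [[-24.0, -76.2, -3.2]]
1.1 39.2 136.0 [[-27.2, -86.2, -7.3]]
1.0 29.2 130.8 [[-30.2, -95.8, -12.5]]
0.9 19.7 124.6 [[-33.0, -104.9, -18.7]]
0.8 10.9 117.5 [[-35.7, -113.3, -25.8]]
0.7 2.8 109.6 [[-38.1, -121.0, -33.7]]
0.6 -4.4 100.9 [[-40.3, -127.9, -42.4]]
0.5 -10.8 91.6 [[-42.2, -133.9, -51.8]]
0.4 -16.1 81.6 [[-43.8, -139.0, -61.7]]
0.3 -20.5 71.2 [[-45.1, -143.1, -72.2]]
0.2 -23.8 60.3 [[-46.1, -146.3, -83.0]]
0.1 -25.9 49.3 [[-46.8, -148.4, -94.1]]
0.05 -26.6 43.6 [[-47.0, -149.0, -99.7]]
0 -27.0 38.0 [[-47.1, -149.4, -105.3]]
```

View pics/d2c.png

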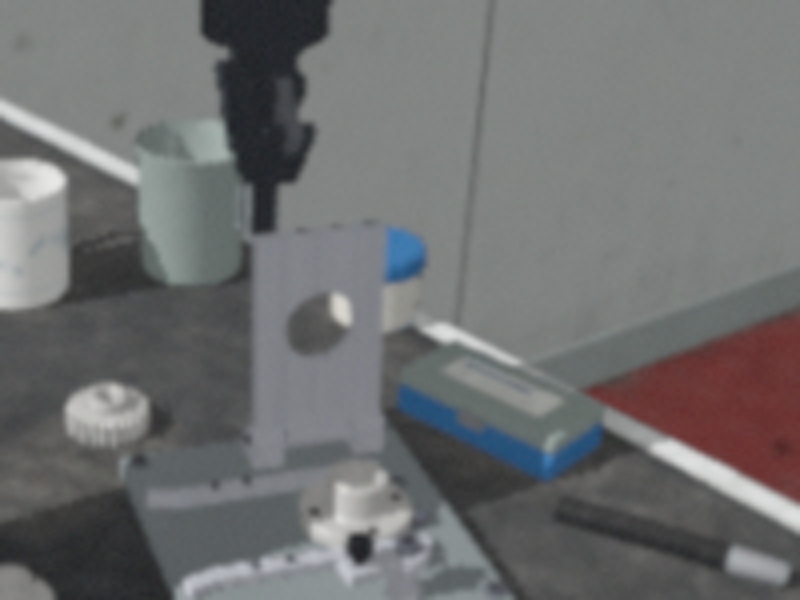

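The fingers stand behind the leaf's outer face (crop (264,200)), and the hub top now shows at crop (361,475). I'll check that position, then swing the leaf down part way.

```bash
python3 -c "
from g import *
z=load('d2');print((proj(z,W(q,[(0,0,47),(-2,0,47),(5,0,47)]))-[210,80])*4)"
```

```text
[[357.17328505 472.99710831]
 [353.94366541 473.49177578]
 [365.23096249 471.76274917]]
```

To row units: -139 mm / 800 = -0.1738, -134 mm / 800 = -0.1675.

{"method": "drive_tool", "body": {
  "commands": "0 -0.005 -0.015 0 0;0 -0.01 -0.0313 0.0019 0;0 -0.0131 -0.0425 0.0031 0;0 -0.0175 -0.0556 0.0031 0;0 -0.0219 -0.0688 0.0025 0;0 -0.0256 -0.0825 0 0;0 -0.03 -0.095 -0.0038 0;0 -0.0338 -0.1075 -0.0088 0;0 -0.0375 -0.12 -0.0156 0;0 -0.0413 -0.1313 -0.0231 0;0 -0.0444 -0.1413 -0.0325 0;0 -0.0475 -0.1513 -0.0419 0;0 -0.0506 -0.16 -0.0531 0;0 -0.0525 -0.1675 -0.065 0;0 -0.0544 -0.1738 -0.0769 0;0 -0.0544 -0.1738 -0.0769 0"
}}

```text
clock: 9.82
eef_pos: [590.4, 51.4, 80.4]
orientation: [-0.001, 0.153, 0.988, -0.0]
wrist_force: [0.2, 0.7, 0.4]
gripper_width: -0.0
grasp_force: 0.0
```

```bash
python3 -c "
from g import *
loc()"
```

```text
9.825 fixture xyz [-27.8 -16.6  80.4] F fix [-0.   0.7  0.4] yaw y-axis 72.38 want 72.46000000000001
```

To row units: -42 mm / 800 = -0.0525, -38 mm / 800 = -0.0475.

{"method": "drive_tool", "body": {
  "commands": "0 -0.0019 -0.005 -0.0131 0;0 -0.0031 -0.0094 -0.0269 0;0 -0.0038 -0.0119 -0.0406 0;0 -0.0044 -0.0125 -0.0475 0;0 -0.0044 -0.0131 -0.0525 0;0 -0.0044 -0.0131 -0.0525 0"
}}

```text
clock: 10.58
eef_pos: [587.6, 41.2, 39.4]
orientation: [-0.001, 0.153, 0.988, -0.0]
wrist_force: [-0.0, 1.1, -0.1]
gripper_width: -0.004
grasp_force: 0.0
```

Run:
```python
from g import *
loc();grab("side","d3")
a=cv2.imread("pics/d3.png")[130:250,210:370];cv2.imwrite("pics/d3c.png",cv2.resize(a,None,fx=5,fy=5,interpolation=cv2.INTER_CUBIC))
```

```text
10.575 fixture xyz [-27.3 -27.2  39.4] F fix [-0.3  1.  -0.1] yaw y-axis 72.42 want 72.46000000000001
```

View pics/d3c.png

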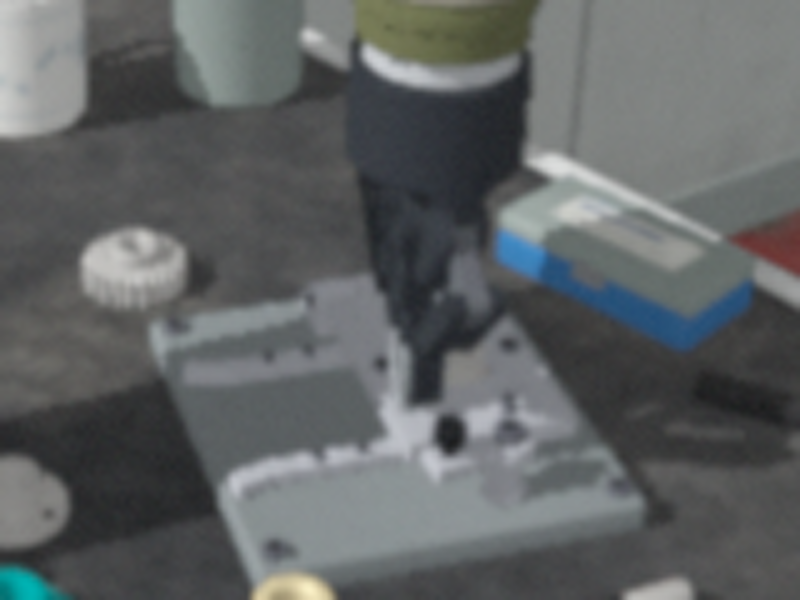

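The leaf now lies almost flat under the tip (crop (410,400)), over the hub. I press it fully down, feeling for the stop.

To row units: -2.5 mm / 800 = -0.0031, -1.5 mm / 800 = -0.0019.

{"method": "drive_tool", "body": {
  "commands": "0 0 0 -0.0019 0;0 0 0 -0.0031 0;0 0 0 -0.0031 0"
}}

```text
clock: 11.0
eef_pos: [588.2, 41.1, 38.0]
orientation: [0.0, 0.153, 0.988, 0.0]
wrist_force: [-2.1, -1.8, 5.5]
gripper_width: -0.003
grasp_force: 2.5
```

To row units: -2 mm / 800 = -0.0025.

{"method": "drive_tool", "body": {
  "commands": "0 0 0 -0.0025 0;0 0 0 -0.0025 0"
}}

```text
clock: 11.25
eef_pos: [588.3, 41.1, 37.8]
orientation: [0.001, 0.153, 0.988, -0.0]
wrist_force: [-7.0, 0.2, 16.6]
gripper_width: -0.003
grasp_force: 8.5
```

To row units: -2 mm / 800 = -0.0025.

{"method": "drive_tool", "body": {
  "commands": "0 0 0 -0.0025 0;0 0 0 -0.0025 0"
}}

```text
clock: 11.5
eef_pos: [588.3, 41.1, 37.5]
orientation: [0.001, 0.153, 0.988, -0.0]
wrist_force: [-10.9, 0.2, 28.5]
gripper_width: -0.005
grasp_force: 14.4
```

Firm stop at z 37.8, and the expected height is 38, so the leaf is shut. Now the latch.

Run:
```python
from g import *
cmd=np.array([588.091,41.105,33.323])
to(cmd,(-27,-27,110),(-38,-114,110),(-38,-114,53))
cmd=W(q,[(-38,-114,53)])[0]
for ph in [1.68,1.5,1.3,1.1,.95,.8,.65,.5,.35,.2,.1,0]:
    c,s=np.cos(ph),np.sin(ph);k=np.array([-31*s,-76+31*c])
    C=k-7.5*np.array([c,s])-[11*np.clip(.4+.85*c,0,1),14*np.clip(.4+.85*s,0,1)]
    print(ph,C.round(1),(W(q,[(*C,53)])-cmd).round(1).tolist())
```

```text
[[-0.1, 0.1, 76.7], [-36.8, -79.5, 76.7], [-36.8, -79.5, 19.7]]
1.68 [ -33.4 -100.8] [[8.4, 11.2, 0.0]]
1.5 [-36.5 -95.3] [[7.1, 17.4, 0.0]]
1.3 [-38.8 -88.9] [[6.8, 24.1, 0.0]]
1.1 [-39.7 -82.6] [[7.9, 30.4, 0.0]]
0.95 [-39.4 -78.1] [[9.5, 34.7, 0.0]]
0.8 [-38.4 -73.8] [[11.8, 38.5, 0.0]]
0.65 [-35.7 -68.7] [[15.8, 42.5, 0.0]]
0.5 [-32.4 -63.7] [[20.5, 46.3, 0.0]]
0.35 [-28.7 -59.1] [[25.4, 49.5, 0.0]]
0.2 [-24.5 -55.1] [[30.6, 52.1, 0.0]]
0.1 [-21.6 -52.7] [[34.2, 53.5, 0.0]]
0 [-18.5 -50.6] [[37.7, 54.6, 0.0]]
```

To row units: -79.5 mm / 800 = -0.0994, 77 mm / 800 = 0.0963.

{"method": "drive_tool", "body": {
  "commands": "0 0 0 0.05 0;0 0 0 0.0963 0;0 0 0 0.0963 0;0 -0.015 -0.0325 0.0963 0;0 -0.03 -0.065 0.0963 0;0 -0.0463 -0.0994 0.0963 0;0 -0.0463 -0.0994 0.0963 0;0 -0.0463 -0.0994 0.0963 0;0 -0.0463 -0.0994 0.05 0;0 -0.0463 -0.0994 0.025 0;0 -0.0463 -0.0994 0.025 0;0 -0.0463 -0.0994 0.025 0"
}}

```text
clock: 13.0
eef_pos: [551.8, -37.9, 53.9]
orientation: [0.0, 0.152, 0.988, 0.0]
wrist_force: [1.2, 0.1, 0.4]
gripper_width: -0.004
grasp_force: 0.0
```

Run:
```python
from g import *
loc();grab("side","d4")
a=cv2.imread("pics/d4.png")[130:250,210:370];cv2.imwrite("pics/d4c.png",cv2.resize(a,None,fx=5,fy=5,interpolation=cv2.INTER_CUBIC))
```

```text
13.0 fixture xyz [ -37.6 -113.4   53.9] F fix [1.1 0.5 0.4] yaw y-axis 72.47 want 72.46000000000001
```

View pics/d4c.png

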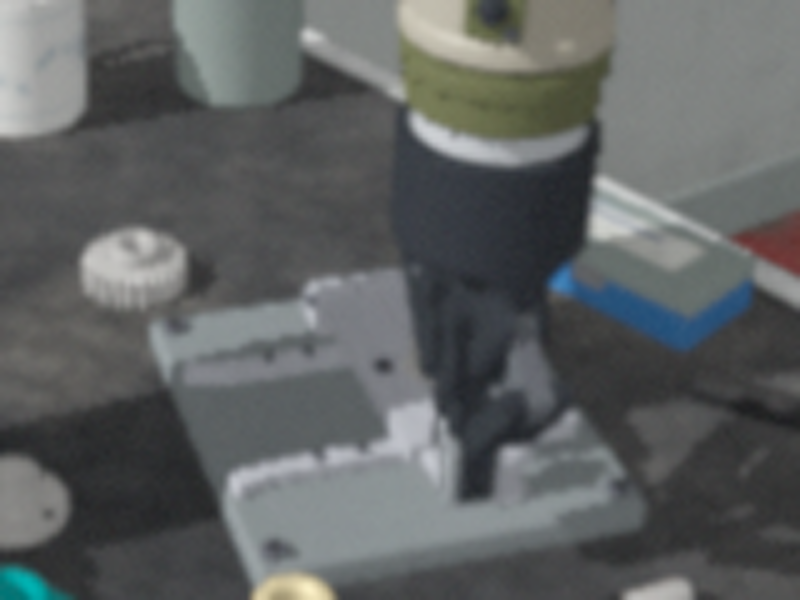

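The fingertips are on the outer side of the latch knob (crop (475,490)), with the leaf lying flat. Now I push the knob round.

{"method": "drive_tool", "body": {
  "commands": "0 0.0044 0.0075 0 0;0 0.0088 0.0138 0 0;0 0.0088 0.0219 0 0;0 0.0088 0.03 0 0;0 0.01 0.0381 0 0;0 0.0119 0.0431 0 0;0 0.015 0.0481 0 0;0 0.02 0.0531 0 0;0 0.0256 0.0581 0 0;0 0.0319 0.0619 0 0;0 0.0381 0.065 0 0;0 0.0425 0.0669 0 0;0 0.0456 0.0681 0 0;0 0.0456 0.0681 0 0"
}}

```text
clock: 14.8
eef_pos: [587.7, 16.2, 53.2]
orientation: [-0.0, 0.153, 0.988, 0.0]
wrist_force: [-0.4, -2.1, -0.5]
gripper_width: -0.003
grasp_force: 0.7
```

Run:
```python
from g import *
loc()
```

```text
14.8 fixture xyz [-19.7 -51.   53.2] F fix [ 0.2 -2.1 -0.5] yaw y-axis 72.41 want 72.46000000000001
```

To row units: 2 mm / 800 = 0.0025, 1 mm / 800 = 0.0013.

{"method": "drive_tool", "body": {
  "commands": "0 0.0013 -0.0004 0 0;0 0.0025 -0.0008 0 0;0 0.0025 -0.0008 0 0"
}}

```text
clock: 15.18
eef_pos: [589.4, 15.9, 53.3]
orientation: [-0.0, 0.153, 0.988, 0.0]
wrist_force: [-0.9, -0.7, 0.1]
gripper_width: 0.002
grasp_force: 0.7
```

To row units: 2 mm / 800 = 0.0025, 1 mm / 800 = 0.0013.

{"method": "drive_tool", "body": {
  "commands": "0 0.0013 -0.0004 0 0;0 0.0025 -0.0008 0 0;0 0.0025 -0.0008 0 0"
}}

```text
clock: 15.55
eef_pos: [589.9, 15.5, 53.0]
orientation: [-0.002, 0.153, 0.988, 0.0]
wrist_force: [-6.2, 1.5, 2.6]
gripper_width: -0.005
grasp_force: 2.5
```

To row units: 2 mm / 800 = 0.0025, -0.6 mm / 800 = -0.0008.

{"method": "drive_tool", "body": {
  "commands": "0 0.0025 -0.0008 0 0;0 0.0025 -0.0008 0 0;0 0.0025 -0.0008 0 0"
}}

```text
clock: 15.92
eef_pos: [590.3, 15.3, 52.8]
orientation: [-0.003, 0.153, 0.988, 0.0]
wrist_force: [-9.7, 2.3, 3.3]
gripper_width: 0.002
grasp_force: 4.1
```

To row units: 180 mm / 800 = 0.225, 150 mm / 800 = 0.1875.

{"method": "drive_tool", "body": {
  "commands": "0 -0.0063 0.0019 0 0;0 -0.02 0.0063 0 0;0 -0.03 0.0094 0 0;0 -0.03 0.0094 0.05 0;0 -0.03 0.0094 0.125 0;0 -0.075 0.0225 0.1875 0;0 -0.125 0.0375 0.225 0;0 -0.175 0.0525 0.225 0;0 -0.175 0.0525 0.225 0;0 -0.175 0.0525 0.225 0"
}}

```text
clock: 17.18
eef_pos: [454.1, 56.3, 233.6]
orientation: [0.001, 0.153, 0.988, 0.0]
wrist_force: [-1.4, 0.2, -0.6]
gripper_width: -0.001
grasp_force: 0.0
```

Run:
```python
from g import *
loc();grab("side","d5");grab("scene","s5")
a=cv2.imread("pics/d5.png")[150:250,230:350];b=cv2.imread("pics/s5.png")[170:250,225:345]
a=cv2.resize(a,(720,600),interpolation=cv2.INTER_CUBIC);cv2.imwrite("pics/d5c.png",a)
print([((proj(load("d5"),W(q,[p]))-[230,150])*6).round() for p in [(0,-45,56.5),(-8,-41,56.5),(0,0,47),(-40,-60,38),(40,-60,38)]])
```

```text
17.175 fixture xyz [-159.1  -53.   233.6] F fix [-1.4 -0.2 -0.6] yaw y-axis 72.42 want 72.46000000000001
[array([[460., 335.]]), array([[436., 332.]]), array([[416., 289.]]), array([[368., 416.]]), array([[570., 382.]])]
```

View pics/d5c.png

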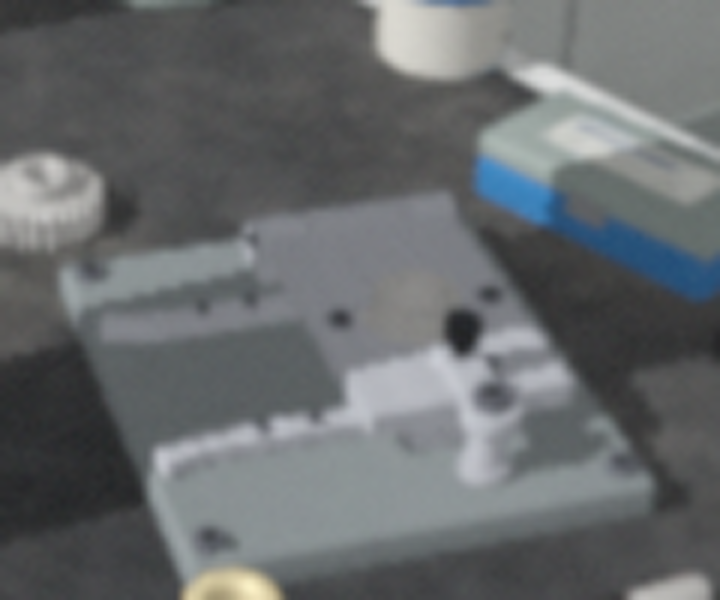

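The leaf lies flat over the hub, and the knob is at crop (463,332), against (460,335) predicted for fully over. The arm is clear, so I hand in.

```bash
python3 -c "
from cell import arm
print(arm.job_done())"
```

```text
the job is handed in; nothing more can be done
None
```

The flange is home against the stops, the leaf is shut over the hub and the latch is swung fully over; I handed the job in at about 17 s on the robot clock with the arm clear, and no verdict came back.

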